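# Snap the mould ring shut with the spring pliers

## Task

Pick up the spring pliers (thick grips, round-nosed jaws), set their open jaws over the two lugs of the split mould ring and squeeze them gently until the ring's snap fastener clicks fully shut. Touch the ring with the pliers only, and press no harder than the click needs: the lugs bend at 30 N. Then let the jaws open, take the pliers off and lay them flat back where they were, without disturbing the other loose things.

Things in the scene. Friction and masses are not known exactly. Their poses are not given: they have to be found in the camera images.
- pliers_grip (a point): Spring pliers, 160 mm long, 18 mm thick, 0.19 kg, lying flat: black rubber grips, grey steel arms crossing at a rivet. Point midway between the grips, 9 mm above the underside, at the mass centre; x points to the jaws, z up. Grips: 33 mm behind to 30 mm ahead of it, each 14 mm wide, 18 mm tall, 64 mm over their outer faces at rest. Rivet 50 mm ahead.
- pliers_jaws (a point): Point midway between the pliers' two round jaw noses at rest, 107 mm ahead of pliers_grip, 9 mm above the underside (110 mm ahead once squeezed to the lugs). Noses: upright round pins, 10 mm diameter, 2 to 16 mm above the underside, 34 mm apart inside at rest. 1 mm less over the grips makes about 1.2 mm less between the noses.
- snap_pliers_arm (a joint): How far the pliers are squeezed, rad: 0 at rest (open), about 0.36 on the shut ring's lugs (grips then about 45 mm over the outside). A spring pushes the grips apart, 6.5 N at rest to 11 N squeezed, and reopens the jaws when the grips are let out. Force at the jaws: about 0.75 to 1 times (squeeze on the grips less the spring's part). Each arm turns half of this.
- ring_stand: Fixed stand of the mould ring: square plate 120 mm on 10 mm feet, top 16 mm above the bench, with an aluminium split ring (92 mm across, 30 to 64 mm above the bench) round a plaster tooth model. Origin under the ring's middle; the lugs stick out towards -x (to the robot), y to the left, z up. Ahead of the base, below the lugs (38 mm), all is free.
- fixed_lug (a point): Where a jaw nose belongs on the fixed lug: on its outer (right, -y) face, mid-height, 47 mm above the bench, 8 mm from the lug's end, 70 mm from the ring's middle. The two lugs are flat, side by side, 5 mm thick, 18 mm tall, 30 mm long. The small steel housing nearer the ring, 52 mm from its middle, is the snap fastener. x to the ring's middle, z up.
- swing_lug (a point): The same point on the outer (left, +y) face of the other lug, which belongs to the half ring that swings about an upright hinge 120 mm behind this point; its hinge is stiff, so it stays where left. The two points are 11 mm apart when shut, about 21 to 23 mm at the start.
- swing_half (a joint): Opening of the swinging half ring, rad: 0 snapped shut, 0.088 to 0.102 at the start. It moves freely to about 0.08; there a ball stud meets a spring pin and about 9 N on the lug are needed; once moving, the push needed falls, from about 0.03 on it clicks and is drawn to 0. The lugs bend when a jaw presses on one with more than 30 N.
- pliers_red: the other pliers, with slim red handles, 157 x 67 x 15 mm, a bystander; origin at the centre of the underside
- pencil: yellow pencil, 105 mm long, a bystander lying on the bench; origin at the centre of the underside
- ring_small: small casting ring (open sleeve), 32 mm across, 40 mm tall, a bystander; origin at the centre of the underside
- paste: screw-top jar of polishing paste, 49 mm across, 52 mm tall, a bystander; origin at the centre of the underside
- flask: half of a brass flask, 82 mm across, 31 mm tall, a bystander; origin at the centre of the underside
- dropper: dropper bottle, 36 mm across, 100 mm tall, a bystander; origin at the centre of the underside

How it is judged:
By the outcome, as a careful person would: the job done as asked, in the order asked, and still so for the second after the job is handed in, with the robot touching nothing.
It also fails if it takes over 64 s, if anything falls off the work surface, if the arm or the gripper's body presses on something with over 40 N, if the wrist force passes 120 N, or if a joint passes its speed limit or range.

## Robot

A 6-joint arm with a two-finger parallel gripper is mounted at the origin on a cart in front of the work surface, level with it; the furniture and walls round the work are solid. World frame = base frame: x ahead of the robot, y to its left, z up, the work surface at z = 0. Lengths are in m, angles in rad, forces in N, time in s.
With the tool pointing down it reaches from about 0.225 to 0.875 m from the base axis. Payload 3.4 kg.
Tool frame: the origin (TCP) lies on the centre line of the jaws, within the pads' length; the fingertips stand 17 mm ahead of it and the grasp point (between the pads) lies 2 mm behind it (nose_length is the distance from the TCP to the fingertips, in m); z points along the fingers, y is the line along which they close (so a half turn about z gives the same grasp; the last joint's range is limited). The gripper opens to 85 mm and grips with 20 to 120 N. Pads are 22 mm wide; open, the fingers measure 114 mm over their backs; the gripper's body (76 mm by 85 mm) begins 54 mm behind the grasp point. The pads swing forward as they close: fully open they stand 13 mm farther back than shut.
Start: joints at [0.995, 0.276, 1.505, -0, 1.361, -0.121], TCP at [0.253, 0.517, 0.248] pointing down, gripper open.
Joint ranges: [-2.89, 2.89], [-0.75, 2.08], [0.22, 2.7], [-1.18, 4.32], [0.11, 2.71], [-2.7, 2.7]. Speed limits (rad/s): [2.57, 2.57, 3.14, 3.14, 3.14, 3.14].

## Interface

Orientations are given as a unit quaternion [w, x, y, z].
In Python, from rig import get_state, get_image, sign_off, find_in, place_of, nose_length gives the robot as it stands.
- The arm moves only by the tool apply_moves, never from a script. Its argument "deltas" is one flat list of numbers, 5 for each row, row after row: the finger opening in mm, from 0 to 85.4, then the shift along the tool's x, y, z in mm, then the turn about the tool's z in degrees. A call has 1 to 12 rows; each row is the pose to reach, as a shift and turn from the pose commanded when the call began, along the tool's axes at that moment; what a row does not reach only later rows make up. A row lasts 1/12 s, in which the tool goes at most 41.7 mm and 7.16 degrees, less where a joint would pass 70% of its speed; a pose out of reach is approached as far as the arm can. A call with a gripper value outside its range is refused whole. The fingers move at their own pace and stop on an object; "squeeze" is the grip in N (left out, the last holds). Time passes only in rows, so rows that repeat a pose let the fingers close. It gives the time, the measured TCP pose, the force, the opening and the grip force at its end, in the units of the state.
- get_state(): the state, without advancing time (a new reading comes with each control period).
- get_image(name): name is "side" or "top"; returns a dict with "frame" (384x512x3 uint8, red, green, blue), "K" (3x3 intrinsics, pixels), "position" and "orientation" of the camera in the world. Camera axes: x right, y down, z forward; pixel columns grow to the right and rows downward; lengths in m; the calibration is good to about 2 mm. A picture is of the moment at which its call begins. There is no depth.
- sign_off(): hands the job in; it is judged then, once.
Trained networks look in a picture, given as the dict that the camera call returned (one of the last four; its "shot" number tells which), for a name from the list of things; names that differ only in an ending like _2 or _b are one class to them, and where a whole thing is asked for, a point or a joint stands for the part that bears it (a point fixed in the world has none). Each returns a list of dicts, best first, with "score" (0 to 1); they miss things now and then, are a little off and sometimes report something else, mostly with a low value. They report only what shows in the picture. A call takes as long as a camera call.
- find_in(query, picture): "point" ([column, row] in pixels, amid what is visible of it).
- place_of(query, picture): "point" ([column, row] in pixels: a listed point, or the origin of a listed thing).
The state is a dict: "clock": time; "qpos": joint angles; "qd": joint speeds; "effort": joint torques, N m; "position": TCP position; "ee_rot": TCP orientation; "contact_force": force on the tool from outside, world axes, zero at the start; "moment": the same for the moment, N m; "width": finger opening in m; "gripper_force": force on a finger pad.
Only numpy, scipy, OpenCV 4.12 (cv2) and the standard library are available. Lean on these libraries where they do the work, as an engineer would, in place of code of your own. Each camera call takes 0.05 s, during which the arm holds its last target. There are 200 camera calls.

## Working session

There is one attempt and no reset: what is moved stays moved. The work goes in short steps, Python scripts to look and compute and a tool call to move; the robot and the scene stay as the last step left them, time stands still between calls to the robot, and variables do not carry over. Pictures are saved under pics/ and viewed, at most 10 in all, crops included, and the job is handed in when it is done.

Besides the shell and the picture viewer there is one more tool, called after "Call:" by a JSON object that holds its "api" and its "payload", one argument or row to a line. apply_moves: Moves the arm, as the interface text tells. Its arguments: {"type":"object","properties":{"deltas":{"type":"array"},"squeeze":{"type":"number"}},"required":["deltas"]}

```bash
mkdir -p pics; ls; cat > h.py <<'E'
import numpy as np, cv2
from rig import *
from scipy.spatial.transform import Rotation as R
def rot(q): return R.from_quat([q[1],q[2],q[3],q[0]]).as_matrix()
def ray(p,uv):
    d=rot(p["orientation"])@np.linalg.solve(p["K"],[uv[0],uv[1],1.]); return np.array(p["position"]),d
def onz(p,uv,z):
    o,d=ray(p,uv); return o+d*(z-o[2])/d[2]
def proj(p,X):
    c=rot(p["orientation"]).T@(np.array(X)-p["position"]); c=np.array(p["K"])@c; return c[:2]/c[2]
def tri(ps,uvs):
    A=np.zeros((3,3));b=np.zeros(3)
    for p,u in zip(ps,uvs):
        o,d=ray(p,u);d=d/np.linalg.norm(d);M=np.eye(3)-np.outer(d,d);A+=M;b+=M@o
    return np.linalg.solve(A,b)
def save(p,n): cv2.imwrite("pics/"+n+".png",cv2.cvtColor(p["frame"],cv2.COLOR_RGB2BGR))
E
python3 - <<'E'
from h import *
np.set_printoptions(precision=4,suppress=True)
T=get_image("top");S=get_image("side");save(T,"top0");save(S,"side0")
print(get_state(),nose_length)
for n,p in(("top",T),("side",S)): print(n,p["position"],p["orientation"],p["K"])
zz=dict(pliers_grip=.009,pliers_jaws=.009,fixed_lug=.047,swing_lug=.047,ring_stand=0,pliers_red=0,pencil=0,ring_small=0,paste=0,flask=0,dropper=0)
for q,z in zz.items():
    for n,p in(("top",T),("side",S)):
        for r in place_of(q,p)[:2]: print(q,n,r["score"],np.array(r["point"]),onz(p,r["point"],z))
E
```

```text
pics
{'clock': 0.1, 'qpos': array([ 0.995 ,  0.2766,  1.506 ,  0.    ,  1.3607, -0.121 ]), 'qd': array([ 0.0015, -0.0024, -0.0037,  0.001 , -0.0007,  0.0011]), 'effort': array([  0.0009, -41.7702, -24.6407,   0.    ,   0.0059,   0.0001]), 'position': array([0.2523, 0.5162, 0.2475]), 'ee_rot': array([-0.0003,  0.2254,  0.9743, -0.0008]), 'contact_force': array([-0.538 ,  0.6502, -0.0686]), 'moment': array([ 0.0023, -0.046 ,  0.053 ]), 'gripper_force': 0.0, 'width': 0.08543905526443855} 0.017
top [0.4339 0.067  1.2709] [ 0.0299 -0.7045  0.7077 -0.0434] [[412.2608   0.     263.9969]
 [  0.     412.2608 195.4475]
 [  0.       0.       1.    ]]
side [ 0.145  -1.0059  0.7221] [-0.4953  0.848  -0.1653  0.091 ] [[421.7225   0.     262.5286]
 [  0.     421.7225 193.6221]
 [  0.       0.       1.    ]]
pliers_grip top 0.62 [194.8 240.1] [0.4298 0.2533 0.009 ]
pliers_grip side 0.62 [210.9 193.8] [0.4412 0.2334 0.009 ]
pliers_jaws top 0.89 [190.1 208.4] [0.5262 0.2687 0.009 ]
pliers_jaws side 0.89 [234.  182.7] [0.5402 0.2798 0.009 ]
fixed_lug top 0.48 [271.3 194.1] [0.5653 0.0214 0.047 ]
fixed_
[... 345 characters left out ...]
red side 0.93 [293.5 288. ] [ 0.5057 -0.2914  0.    ]
pencil top 0.44 [266.1 254.1] [0.386  0.0369 0.    ]
pencil top 0.31 [265.7 171.4] [0.6416 0.0366 0.    ]
pencil side 0.42 [213.9 230.5] [0.3922 0.0279 0.    ]
ring_small side 0.58 [229.9 261.4] [ 0.3915 -0.1311  0.    ]
paste top 0.68 [135.6 210.1] [0.5223 0.4369 0.    ]
flask top 0.89 [139.7 248.3] [0.4059 0.4214 0.    ]
flask side 0.76 [188. 172.] [0.4098 0.4475 0.    ]
flask side 0.57 [214.4 230.8] [0.3932 0.0258 0.    ]
dropper top 0.54 [159.6 171.3] [0.6427 0.3661 0.    ]
dropper top 0.34 [137.8 248.3] [0.4059 0.4272 0.    ]
dropper side 0.71 [234.4 185.6] [0.5395 0.2744 0.    ]
dropper side 0.52 [251.6 171.1] [0.6375 0.36   0.    ]
```

```bash
python3 - <<'E'
import cv2
a=cv2.imread("pics/top0.png");b=cv2.imread("pics/side0.png")
cv2.imwrite("pics/c1.png",cv2.resize(a[140:290,110:310],(800,600),interpolation=cv2.INTER_CUBIC))
cv2.imwrite("pics/c2.png",cv2.resize(b[140:290,150:350],(800,600),interpolation=cv2.INTER_CUBIC))
E
```

```text
(no output)
```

View pics/c1.png

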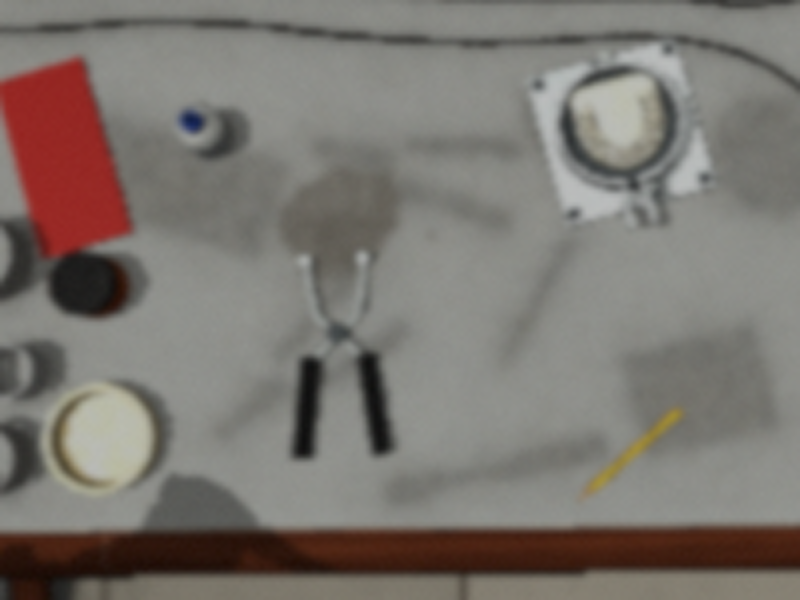

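View pics/c2.png

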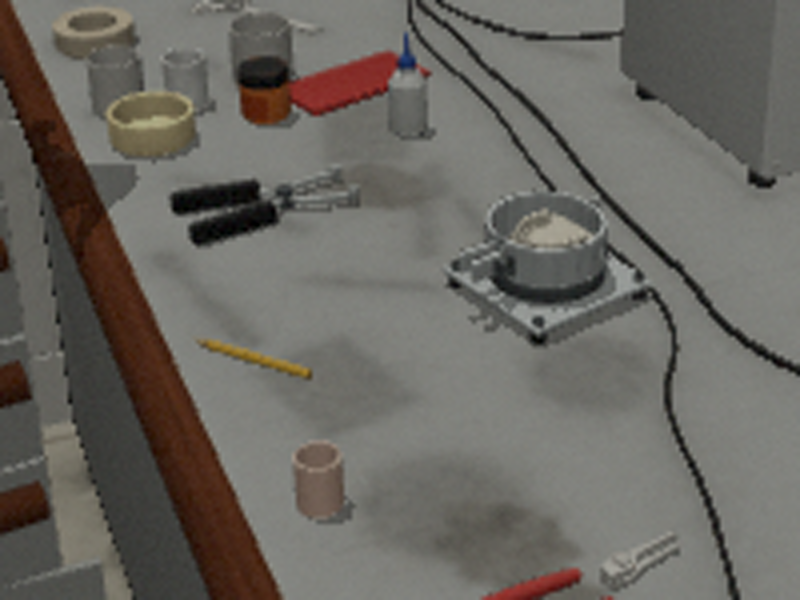

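The top crop shows the pliers with their noses near px (186,205) and (200.5,204) and black grips around (186.5,242) and (204,241). The stand's plate bolts lie near (245,161), (277,152), (286,184) and (253,193), with the lugs near (270,191). The side crop agrees: the pliers lie flat and the lugs point at the robot. I'll refine these by segmentation.

```bash
cat > seg.py <<'E'
from h import *
def grips(p,box,thr=60):
    u0,v0,u1,v1=box; g=p["frame"][v0:v1,u0:u1].max(2)
    k=8; G=cv2.resize(g,None,fx=k,fy=k,interpolation=cv2.INTER_CUBIC)
    n,l,s,c=cv2.connectedComponentsWithStats((G<thr).astype(np.uint8))
    out=[]
    for i in sorted(range(1,n),key=lambda i:-s[i,4])[:2]:
        pts=np.argwhere(l==i)[:,::-1].astype(np.float32)
        toP=lambda a:(np.array(a)+.5)/k-.5+[u0,v0]
        b=cv2.boxPoints(cv2.minAreaRect(pts)); e=[np.linalg.norm(b[0]-b[1]),np.linalg.norm(b[1]-b[2])]
        m=((b[0]+b[1])/2,(b[2]+b[3])/2) if e[0]<e[1] else ((b[1]+b[2])/2,(b[3]+b[0])/2)
        out.append((toP(c[i]),toP(m[0]),toP(m[1]),min(e)/k))
    return out
E
python3 - <<'E'
from seg import *
np.set_printoptions(precision=4,suppress=True)
T=get_image("top");S=get_image("side")
for n,p,box in(("top",T,(175,222,220,262)),("side",S,(185,178,226,206))):
    for c,a,b,w in grips(p,box): print(n,c,w,onz(p,c,.016 if n=="top" else .01),onz(p,a,.016),onz(p,b,.016))
# plate
for q in [(245,161.2),(277,152),(286.2,184.5),(253.2,193.2)]: print("bolt",onz(T,q,.017))
for q in [(186,205),(200.5,204.2),(195.2,223)]: print("nose/rivet",onz(T,q,.014))
g=T["frame"][150:200,235:295].mean(2)
G=cv2.resize(g,None,fx=8,fy=8,interpolation=cv2.INTER_CUBIC)
for th in(140,150,165):
    m=(G>th).astype(np.uint8)
    n,l,s,c=cv2.connectedComponentsWithStats(m);i=1+s[1:,4].argmax()
    pts=np.argwhere(l==i)[:,::-1].astype(np.float32);b=cv2.boxPoints(cv2.minAreaRect(pts))
    P=np.array([onz(T,(x+.5)/8-.5+np.array([235,150]),.016) for x in b])
    print(th,P[:,:2].round(4).tolist(),P.mean(0),np.linalg.norm(P[0]-P[1]),np.linalg.norm(P[1]-P[2]))
E
```

```text
top [186.4049 241.1729] 4.9322352 [0.4267 0.2774 0.016 ] [0.4627 0.2741 0.016 ] [0.3894 0.2803 0.016 ]
top [203.2313 240.1628] 4.562072 [0.4295 0.2269 0.016 ] [0.4664 0.2334 0.016 ] [0.3923 0.2203 0.016 ]
side [205.9323 192.2937] 14.339919 [0.4278 0.2486 0.01  ] [0.4697 0.2438 0.016 ] [0.3812 0.2346 0.016 ]
side [221.0227 189.4002] 3.6762044 [0.482  0.2482 0.01  ] [0.4825 0.255  0.016 ] [0.4745 0.2206 0.016 ]
bolt [0.6708 0.1007 0.017 ]
bolt [0.6995 0.0017 0.017 ]
bolt [ 0.598  -0.0257  0.017 ]
bolt [0.5715 0.0757 0.017 ]
nose/rivet [0.5363 0.2805 0.014 ]
nose/rivet [0.5386 0.2365 0.014 ]
nose/rivet [0.4814 0.2519 0.014 ]
140 [[0.6384, 0.1464], [0.7033, 0.077], [0.5565, -0.0555], [0.4932, 0.014]] [0.5978 0.0455 0.016 ] 0.09493853104790254 0.1977735785687644
150 [[0.6764, 0.1166], [0.6923, 0.0657], [0.5752, 0.0305], [0.5597, 0.0811]] [0.6259 0.0735 0.016 ] 0.053419028715947774 0.12225959948042996
165 [[0.6752, 0.1135], [0.6891, 0.0679], [0.5764, 0.0347], [0.5628, 0.0799]] [0.6259 0.074  0.016 ] 0.047653732837649135 0.11750319182203423
```

Call:
{"api": "apply_moves", "payload": {
  "deltas": [85,0,0,0,0]
}}

```text
clock: 1.38
position: [0.2526, 0.5166, 0.2483]
ee_rot: [0.0, 0.225, 0.974, 0.0]
contact_force: [-0.2, 0.5, -0.3]
width: 0.085
gripper_force: 0.0
```

Call:
{"api": "apply_moves", "payload": {
  "deltas": [85,-35,-20,5,-5,85,-69,-40,20,-10,85,-104,-60,40,-15,85,-138,-80,60,-20,85,-172,-100,80,-25,85,-207,-120,100,-29,85,-241,-140,120,-29,85,-276,-160,140,-29,85,-276,-160,160,-29,85,-276,-160,160,-29,85,-276,-160,160,-29],
  "squeeze": 20
}}

```text
clock: 2.3
position: [0.4297, 0.2506, 0.0873]
ee_rot: [-0.002, -0.024, 1.0, -0.0]
contact_force: [0.6, 0.1, 0.3]
width: 0.085
gripper_force: 0.0
```

```bash
python3 - <<'E'
from h import *
s=get_state();print(s["position"],s["ee_rot"],s["qpos"],s["contact_force"],s["clock"])
T=get_image("top");S=get_image("side")
X=np.hstack([cv2.resize(T["frame"][170:290,140:240],(400,480),interpolation=cv2.INTER_CUBIC),cv2.resize(S["frame"][110:230,150:250],(400,480),interpolation=cv2.INTER_CUBIC)])
save(dict(frame=X),"c3")
E
```

```text
[0.42971575 0.25056828 0.08725345] [-1.72014461e-03 -2.42969596e-02  9.99703225e-01 -4.00192972e-04] [ 3.87594684e-01  3.12246807e-01  1.90311578e+00  5.91898891e-04
  9.29730324e-01 -1.23215524e+00] [0.61638789 0.06352176 0.30512633] 2.3
```

View pics/c3.png

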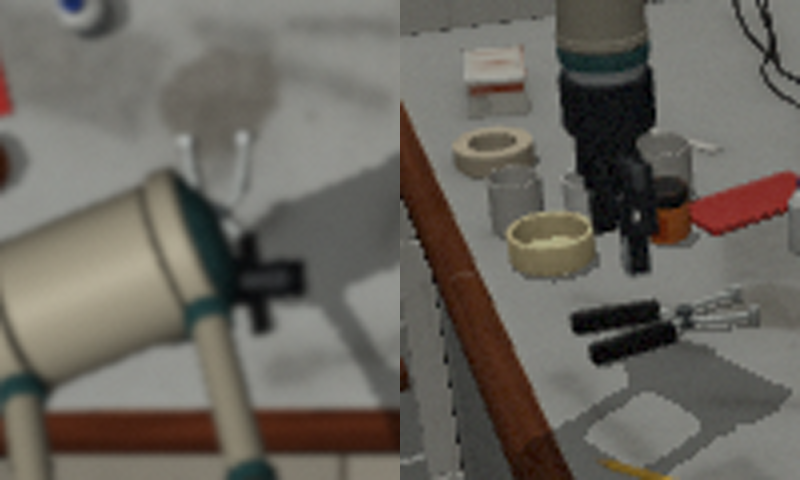

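The gripper is above the grips with the jaws clear ahead (top, near px (186–201,204)), and nothing is in the way. Descending.

Call:
{"api": "apply_moves", "payload": {
  "deltas": [85,0,1.5,20,0,85,0,1.5,40,0,85,0,1.5,55,0,85,0,1.5,63,0,85,0,1.5,67,0,85,0,1.5,67,0]
}}

```text
clock: 2.9
position: [0.4301, 0.254, 0.0216]
ee_rot: [0.0, -0.026, 1.0, 0.0]
contact_force: [-0.5, 0.9, 0.4]
width: 0.085
gripper_force: 0.0
```

Call:
{"api": "apply_moves", "payload": {
  "deltas": [75,0,0,0,0,70,0,0,0,0,68,0,0,0,0,66,0,0,0,0,64,0,0,0,0,62,0,0,0,0,62,0,0,0,0,62,0,0,0,0],
  "squeeze": 20
}}

```text
clock: 3.57
position: [0.4311, 0.2536, 0.023]
ee_rot: [0.001, -0.025, 1.0, 0.001]
contact_force: [-1.6, 0.6, 9.5]
width: 0.0622
gripper_force: 9.9
```

Call:
{"api": "apply_moves", "payload": {
  "deltas": [62,0,0,-2,0,62,0,0,-5,0,62,0,0,-10,0,62,0,0,-20,0,62,0,0,-32,0,62,0,0,-45,0,62,0,0,-58,0,62,0,0,-66,0,62,0,0,-70,0,62,0,0,-70,0]
}}

```text
clock: 4.4
position: [0.4306, 0.2532, 0.092]
ee_rot: [0.001, -0.026, 1.0, 0.0]
contact_force: [0.3, 0.3, -1.9]
width: 0.0625
gripper_force: 5.6
```

Call:
{"api": "apply_moves", "payload": {
  "deltas": [62,1,-10,0,0,62,3,-30,0,-1,62,5,-57,0,-3,62,8,-87,0,-5,62,11,-117,0,-7,62,14,-147,0,-9,62,17,-177,0,-11,62,20,-207,0,-12.5,62,23,-235,0,-12.5,62,25,-256,0,-12.5,62,25,-267,0,-12.5,62,25,-267,0,-12.5]
}}

```text
clock: 5.4
position: [0.4182, -0.0173, 0.0906]
ee_rot: [-0.001, -0.133, 0.991, -0.0]
contact_force: [-0.2, 0.2, -1.3]
width: 0.062
gripper_force: 5.6
```

```bash
python3 - <<'E'
from h import *
np.set_printoptions(precision=4,suppress=True)
s=get_state();print(s["position"],s["ee_rot"],s["width"],s["gripper_force"],s["contact_force"],s["clock"])
T=get_image("top");S=get_image("side");save(T,"top4");save(S,"side4")
for q in("pliers_jaws","fixed_lug","swing_lug","ring_stand","pliers_grip"):
    a=[place_of(q,p) for p in(T,S)]
    print(q,[(r["score"],np.array(r["point"])) for l in a for r in l[:1]], tri([T,S],[l[0]["point"] for l in a]) if all(a) else "")
cv2.imwrite("pics/c4.png",cv2.cvtColor(np.hstack([cv2.resize(p["frame"][v:v+100,u:u+67],(400,600),interpolation=cv2.INTER_CUBIC) for p,u,v in((T,240,150),(S,225,150))]),cv2.COLOR_RGB2BGR))
E
```

```text
[ 0.4182 -0.0173  0.0906] [-0.0008 -0.1328  0.9911 -0.0003] 0.06199682069156763 5.615371217136271 [-0.2387  0.2428 -1.3114] 5.4
pliers_jaws [(0.62, array([277.3, 215.3])), (0.74, array([251.6, 219.4]))] [0.5038 0.0027 0.027 ]
fixed_lug [(0.63, array([271. , 191.6])), (0.64, array([270., 206.]))] [0.573  0.0222 0.0473]
swing_lug [(0.51, array([267.7, 203.2]))] 
ring_stand [(0.87, array([265.8, 173.7])), (0.6, array([285.6, 208.4]))] [0.6324 0.0365 0.0164]
pliers_grip [(0.51, array([133.1, 212.9])), (0.7, array([227.8, 215.4]))] [ 0.5534  0.5191 -0.2752]
```

View pics/c4.png

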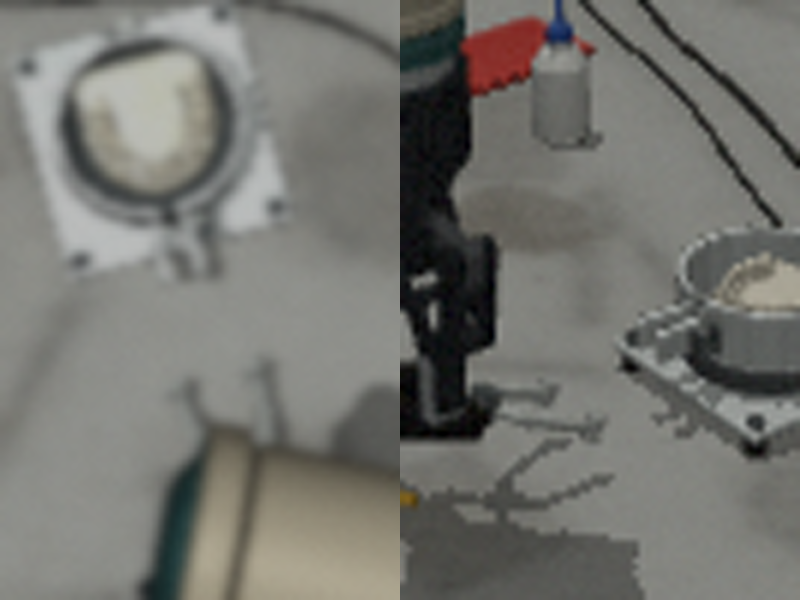

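```bash
python3 - <<'E'
from h import *
np.set_printoptions(precision=4,suppress=True)
T=get_image("top");S=get_image("side")
L=tri([T,S],[(271.5,214.2),(250.6,214.7)]);Rr=tri([T,S],[(284.4,210.3),(258,220.8)]);print(L,Rr,np.linalg.norm(L-Rr))
yaw=np.deg2rad(15.3);ax=np.array([np.cos(yaw),np.sin(yaw),0]);g=np.array([.4182,-.0173,0])
for z in(.04,.05,.06,.07,.08):
    m=g+.107*ax;m[2]=z;print(z,proj(T,m),proj(S,m), onz(T,(271.5,214.2),z)[:2],onz(T,(284.4,210.3),z)[:2])
# lugs: expected outlines
c=np.array([.635,.038,0]);y=np.array([-ax[1],ax[0],0])
for k in(48,63,70,78):
    for o in(-5.5,5.5,16): 
        P=c-ax*k*.001+y*o*.001;P[2]=.056;print(k,o,P,proj(T,P),proj(S,P))
for q in((269.2,194.5),(275,195.5)): print(onz(T,q,.056))
E
```

```text
[0.5071 0.0204 0.0326] [ 0.5176 -0.0183  0.0313] 0.04010139935461968
0.04 [274.82   208.9073] [255.6799 213.2469] [0.5056 0.021 ] [ 0.5171 -0.0177]
0.05 [274.9713 208.6677] [255.6222 210.4435] [0.505  0.0214] [ 0.5164 -0.017 ]
0.06 [275.125  208.4241] [255.5641 207.6184] [0.5044 0.0217] [ 0.5158 -0.0164]
0.07 [275.2813 208.1765] [255.5055 204.7713] [0.5038 0.0221] [ 0.5151 -0.0157]
0.08 [275.4402 207.9248] [255.4465 201.9019] [0.5033 0.0225] [ 0.5144 -0.015 ]
48 -5.5 [0.5902 0.02   0.056 ] [271.8146 185.4527] [275.3513 202.83  ]
48 5.5 [0.5872 0.0306 0.056 ] [268.2524 186.4328] [273.1399 201.3991]
48 16 [0.5845 0.0408 0.056 ] [264.8493 187.3691] [271.0531 200.0488]
63 -5.5 [0.5757 0.0161 0.056 ] [273.1834 190.284 ] [271.5241 204.3705]
63 5.5 [0.5728 0.0267 0.056 ] [269.6176 191.2672] [269.322  202.9219]
63 16 [0.57   0.0368 0.056 ] [266.2111 192.2066] [267.2441 201.555 ]
70 -5.5 [0.5689 0.0142 0.056 ] [273.8232 192.5424] [269.7223 205.0958]
70 5.5 [0.566  0.0248 0.056 ] [270.2558 193.5271] [267.5246 203.6388]
70 16 [0.5633 0.035  0.056 ] [266.8477 194.4679] [265.451  202.2641]
78 -5.5 [0.5612 0.0121 0.056 ] [274.5554 195.1265] [267.6505 205.9297]
78 5.5 [0.5583 0.0227 0.056 ] [270.986  196.1129] [265.458  204.4631]
78 16 [0.5555 0.0329 0.056 ] [267.5761 197.0552] [263.3894 203.0793]
[0.5631 0.028  0.056 ]
[0.5601 0.0108 0.056 ]
```

The noses triangulate to z≈0.032, but held level they would be at ≈0.077. The pliers have pitched about 25° nose-down in the light grip, because the pads only touch the splayed grips at their rear edge. I'll lay them flat on free bench away from the pencil, then regrasp further forward.

Call:
{"api": "apply_moves", "payload": {
  "deltas": [62,-3,8,0,0,62,-9,25,0,0,62,-18,50,0,0,62,-28,78,0,0,62,-37,105,0,0,62,-45,128,0,0,62,-51,143,0,0,62,-53,148,0,0,62,-53,148,0,0]
}}

```text
clock: 6.85
position: [0.4306, 0.1433, 0.0913]
ee_rot: [0.0, -0.136, 0.991, 0.0]
contact_force: [-0.0, -0.8, -2.0]
width: 0.062
gripper_force: 5.6
```

Call:
{"api": "apply_moves", "payload": {
  "deltas": [62,0,0,8,0,62,0,0,16,0,62,0,0,22,0,62,0,0,28,0,62,0,0,34,0,62,0,0,40,0,62,0,0,46,0,62,0,0,52,0,62,0,0,57,0,62,0,0,61,0,62,0,0,64,0,62,0,0,66,0]
}}

```text
clock: 7.85
position: [0.4305, 0.1419, 0.0249]
ee_rot: [-0.0, -0.134, 0.991, 0.0]
contact_force: [-1.4, 1.1, -1.4]
width: 0.0623
gripper_force: 5.8
```

Call:
{"api": "apply_moves", "payload": {
  "deltas": [66,0,0,0,0,70,0,0,0,0,76,0,0,0,0,84,0,0,-3,0,85,0,0,-20,0,85,0,0,-50,0,85,0,0,-85,0,85,10,40,-90,0,85,30,80,-90,0,85,40,120,-90,0,85,40,150,-90,0,85,40,150,-90,0]
}}

```text
clock: 8.85
position: [0.3506, 0.2804, 0.1164]
ee_rot: [0.001, -0.137, 0.991, 0.002]
contact_force: [1.1, 0.2, -0.2]
width: 0.0853
gripper_force: 0.0
```

```bash
python3 - <<'E'
from seg import *
np.set_printoptions(precision=4,suppress=True)
s=get_state();print(s["position"],s["ee_rot"],s["clock"])
T=get_image("top");S=get_image("side");save(T,"top5");save(S,"side5")
for q in("pliers_jaws","pliers_grip"):
    a=[place_of(q,p) for p in(T,S)]
    print(q,[(r["score"],np.array(r["point"])) for l in a for r in l[:1]], tri([T,S],[l[0]["point"] for l in a]) if all(a) else "")
c=proj(T,[.43,.142,.01]).astype(int);print(c)
for r in grips(T,(c[0]-22,c[1]-20,c[0]+22,c[1]+20)): print(r[0],r[3],onz(T,r[0],.016),onz(T,r[1],.016),onz(T,r[2],.016))
d=proj(S,[.48,.15,.01]).astype(int);c=proj(T,[.48,.15,.01]).astype(int)
cv2.imwrite("pics/c5.png",cv2.cvtColor(np.hstack([cv2.resize(p["frame"][v-50:v+50,u-33:u+34],(400,600),interpolation=cv2.INTER_CUBIC) for p,(u,v) in((T,c),(S,d))]),cv2.COLOR_RGB2BGR));print(c,d)
E
```

```text
[0.3506 0.2804 0.1164] [ 0.0011 -0.1366  0.9906  0.0019] 8.85
pliers_jaws [(0.97, array([219.2, 206.3])), (0.85, array([242.9, 197. ]))] [0.5355 0.1796 0.0036]
pliers_grip [(0.73, array([232.9, 239. ])), (0.74, array([214.8, 205. ]))] [0.4304 0.1377 0.02  ]
[231 239]
[224.0782 244.7043] 5.5466247 [0.4155 0.164  0.016 ] [0.4555 0.1697 0.016 ] [0.3796 0.1589 0.016 ]
[240.2435 239.7277] 4.9769425 [0.4302 0.1152 0.016 ] [0.4672 0.1309 0.016 ] [0.3949 0.101  0.016 ]
[228 223] [229 202]
```

View pics/c5.png

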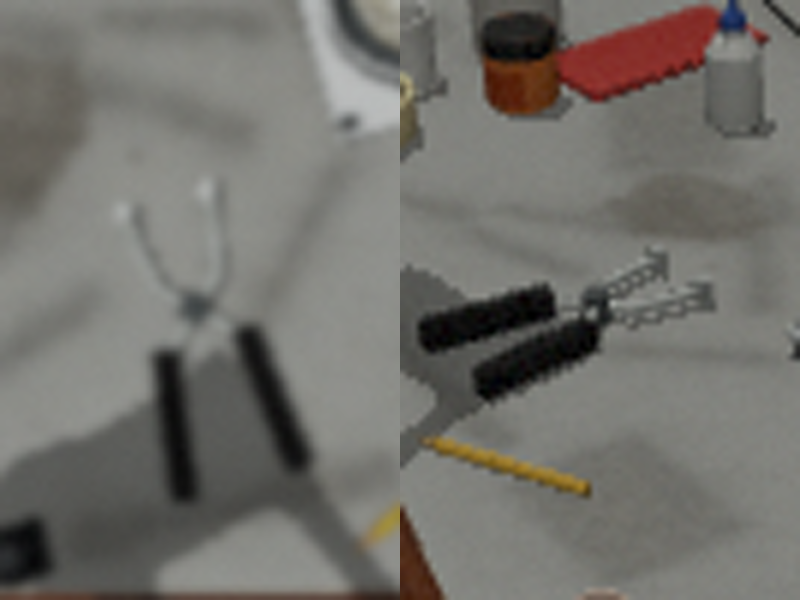

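Pliers lie flat again with the grip centre at about (0.427, 0.140) and yaw ≈16°. The pencil is undisturbed. I'll regrasp 7 mm further forward.

Call:
{"api": "apply_moves", "payload": {
  "deltas": [85,-10,-35,0,0,85,-20,-75,0,0,85,-32,-115,0,0,85,-42,-150,0,0,85,-42,-156,20,0,85,-42,-156,50,0,85,-42,-156,75,0,85,-42,-156,86,0,85,-42,-156,91,0,85,-42,-156,91,0]
}}

```text
clock: 9.98
position: [0.4336, 0.1355, 0.0233]
ee_rot: [-0.001, -0.133, 0.991, -0.0]
contact_force: [-0.5, -0.0, 0.2]
width: 0.0852
gripper_force: 0.0
```

Call:
{"api": "apply_moves", "payload": {
  "deltas": [76,0,0,0,0,70,0,0,0,0,67,0,0,0,0,64,0,0,0,0,62,0,0,0,0,60,0,0,0,0,60,0,0,0,0,60,0,0,0,0],
  "squeeze": 20
}}

```text
clock: 10.65
position: [0.4331, 0.1415, 0.028]
ee_rot: [0.001, -0.131, 0.991, 0.005]
contact_force: [-9.7, 17.0, 26.6]
width: 0.0626
gripper_force: 16.5
```

Call:
{"api": "apply_moves", "payload": {
  "deltas": [62,0,1,-2,0,63,0,3,-3,0,63,0,5,-3,0,63,0,5,-3,0]
}}

```text
clock: 10.98
position: [0.4344, 0.1416, 0.0289]
ee_rot: [0.002, -0.135, 0.991, -0.0]
contact_force: [-1.1, -2.5, 12.1]
width: 0.0629
gripper_force: 6.2
```

```bash
python3 -c "
from rig import *
s=get_state();print(s['position'],s['ee_rot'],s['width'],s['gripper_force'],s['contact_force'],s['moment'])"
```

```text
[0.43442752 0.14159726 0.02888081] [ 2.05640833e-03 -1.34807219e-01  9.90869663e-01 -3.09961290e-04] 0.0629135124663877 6.189979750779457 [-1.0635902  -2.54661189 12.11596441] [-0.0950706   0.16327656  0.06111444]
```

Call:
{"api": "apply_moves", "payload": {
  "deltas": [61,0,0,-1,0,60,0,0,-3,0,60,0,0,-4,0,60,0,0,-4,0]
}}

```text
clock: 11.32
position: [0.4328, 0.1414, 0.0314]
ee_rot: [0.0, -0.134, 0.991, -0.0]
contact_force: [0.1, -0.2, 0.1]
width: 0.0602
gripper_force: 0.0
```

Call:
{"api": "apply_moves", "payload": {
  "deltas": [60,0,0,-1,0,60,0,0,-2,0,60,0,0,-3,0,60,0,0,-5,0,60,0,0,-8,0,60,0,0,-12,0,60,0,0,-16,0,60,0,0,-20,0,60,0,0,-20,0]
}}

```text
clock: 12.07
position: [0.4335, 0.1417, 0.0523]
ee_rot: [0.001, -0.134, 0.991, 0.0]
contact_force: [0.1, 0.2, 0.5]
width: 0.0602
gripper_force: 0.0
```

```bash
python3 - <<'E'
from seg import *
np.set_printoptions(precision=4,suppress=True)
s=get_state();print(s["position"],s["ee_rot"],s["clock"])
T=get_image("top");S=get_image("side");save(T,"top6");save(S,"side6")
d=proj(S,[.48,.15,.03]).astype(int);c=proj(T,[.53,.17,.01]).astype(int)
cv2.imwrite("pics/c6.png",cv2.cvtColor(np.hstack([cv2.resize(p["frame"][v-50:v+50,u-33:u+34],(400,600),interpolation=cv2.INTER_CUBIC) for p,(u,v) in((T,c),(S,d))]),cv2.COLOR_RGB2BGR));print(c,d)
E
```

```text
[0.4335 0.1417 0.0523] [ 0.001  -0.1344  0.9909  0.0001] 12.0667
[222 207] [228 197]
```

View pics/c6.png

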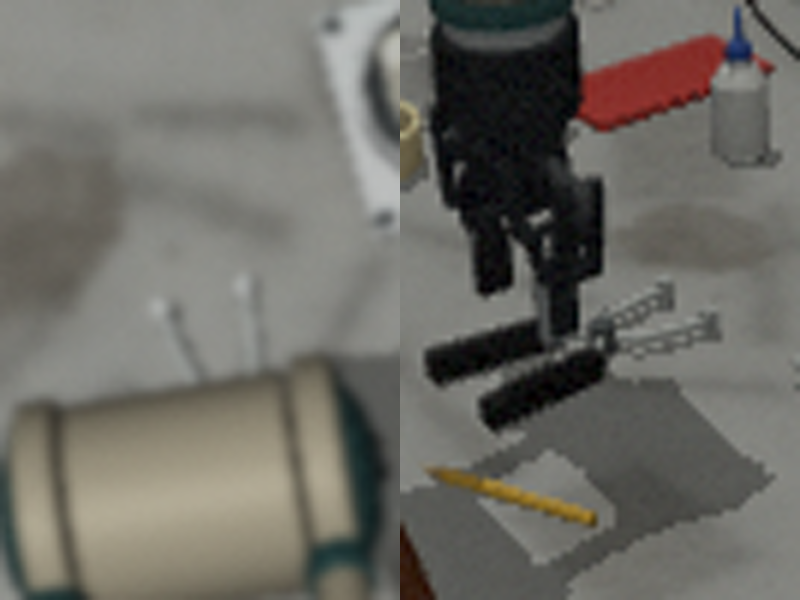

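The gripper closed above the grips and lifted empty. So `nose_length` is for shut fingers: at 60 mm opening the tips are only ~11 mm ahead of the TCP, and the first grasp was too high. The pliers still lie flat with their noses near top px (217,209) and (230,204). I'll regrasp with the TCP at z≈0.013.

Call:
{"api": "apply_moves", "payload": {
  "deltas": [70,0,0,0,0,80,0,0,0,0,85,0,0,0,0,85,0,0,15,0,85,0,0,28,0,85,0,0,36,0,85,0,0,39,0,85,0,0,39,0,85,0,0,39,0]
}}

```text
clock: 12.92
position: [0.433, 0.1415, 0.0124]
ee_rot: [0.0, -0.134, 0.991, 0.0]
contact_force: [-0.0, -0.2, -0.2]
width: 0.0852
gripper_force: 0.0
```

Call:
{"api": "apply_moves", "payload": {
  "deltas": [76,0,0,0,0,70,0,0,0,0,67,0,0,0,0,65,0,0,0,0,64,0,0,0,0,63,0,0,0,0,63,0,0,0,0],
  "squeeze": 20
}}

```text
clock: 13.5
position: [0.4331, 0.1418, 0.0135]
ee_rot: [0.001, -0.134, 0.991, 0.0]
contact_force: [-1.0, 1.2, 10.3]
width: 0.0634
gripper_force: 9.9
```

Call:
{"api": "apply_moves", "payload": {
  "deltas": [62,0,0,-1,0,61,0,0,-2,0,60,0,0,-2.5,0,60,0,0,-2.5,0]
}}

```text
clock: 13.83
position: [0.4327, 0.1414, 0.0148]
ee_rot: [-0.0, -0.134, 0.991, -0.0]
contact_force: [-0.0, -0.8, -1.9]
width: 0.0601
gripper_force: 6.2
```

Call:
{"api": "apply_moves", "payload": {
  "deltas": [60,0,0,-1,0,60,0,0,-3,0,60,0,0,-6,0,60,0,0,-12,0,60,0,0,-20,0,60,0,0,-30,0,60,0,0,-40,0,60,0,0,-48,0,60,0,0,-52,0,60,0,0,-52,0]
}}

```text
clock: 14.67
position: [0.4336, 0.1417, 0.0681]
ee_rot: [0.001, -0.134, 0.991, 0.0]
contact_force: [-0.0, -1.0, -1.7]
width: 0.0601
gripper_force: 6.3
```

```bash
python3 - <<'E'
from seg import *
np.set_printoptions(precision=4,suppress=True)
s=get_state();print(s["position"],s["ee_rot"],s["clock"])
T=get_image("top");S=get_image("side");save(T,"top7");save(S,"side7")
d=proj(S,[.48,.15,.05]).astype(int);c=proj(T,[.53,.17,.05]).astype(int)
cv2.imwrite("pics/c7.png",cv2.cvtColor(np.hstack([cv2.resize(p["frame"][v-50:v+50,u-33:u+34],(400,600),interpolation=cv2.INTER_CUBIC) for p,(u,v) in((T,c),(S,d))]),cv2.COLOR_RGB2BGR));print(c,d)
g=s["position"].copy();yaw=np.deg2rad(15.5);
for k in(.1,.105):
  m=g+k*np.array([np.cos(yaw),np.sin(yaw),0]);m[2]=s["position"][2]-.016+.009;print(m,proj(T,m),proj(S,m))
E
```

```text
[0.4336 0.1417 0.0681] [ 0.0014 -0.1344  0.9909  0.0001] 14.6667
[221 205] [228 192]
[0.53   0.1684 0.0611] [221.5581 205.7021] [241.0235 183.9737]
[0.5348 0.1697 0.0611] [221.1111 204.0691] [242.2608 183.5331]
```

View pics/c7.png

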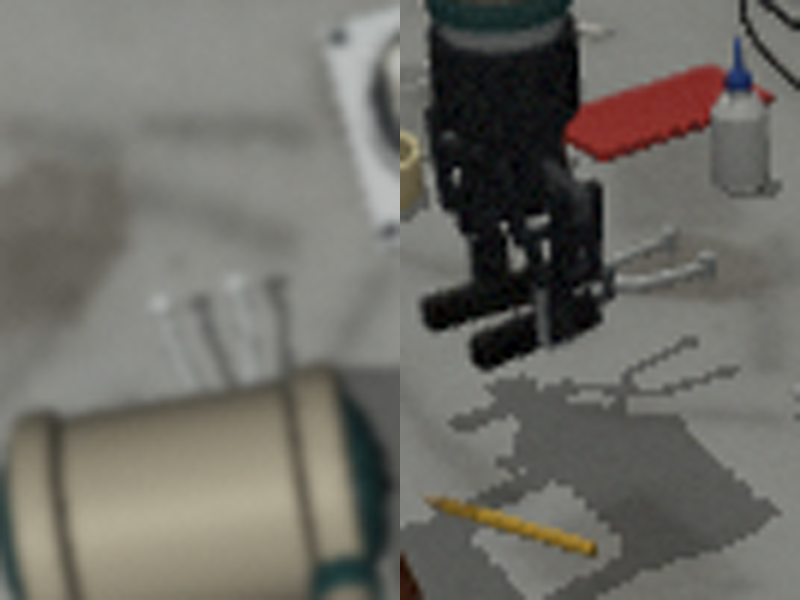

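Call:
{"api": "apply_moves", "payload": {
  "deltas": [60,6,-6,0,0,60,16,-20,0,0,60,28,-42,0,0,60,38,-68,0,0,60,45,-94,0,0,60,49,-118,0,0,60,49,-136,0,0,60,49,-146,0,0,60,49,-148,0,0,60,49,-148,0,0]
}}

```text
clock: 15.6
position: [0.4247, -0.0145, 0.0665]
ee_rot: [-0.0, -0.134, 0.991, 0.0]
contact_force: [-0.5, 0.5, -2.1]
width: 0.0605
gripper_force: 6.2
```

```bash
python3 - <<'E'
from seg import *
np.set_printoptions(precision=4,suppress=True)
s=get_state();print(s["position"],s["ee_rot"],s["clock"],s["gripper_force"],s["contact_force"])
T=get_image("top");S=get_image("side");save(T,"top8");save(S,"side8")
for q in("pliers_jaws","fixed_lug","swing_lug"):
    a=[place_of(q,p) for p in(T,S)]
    print(q,[(r["score"],np.array(r["point"])) for l in a for r in l[:1]], tri([T,S],[l[0]["point"] for l in a]) if all(a) else "")
g=s["position"].copy();print(proj(T,g+[.1,.027,-.007]),proj(S,g+[.1,.027,-.007]))
cv2.imwrite("pics/c8.png",cv2.cvtColor(np.hstack([cv2.resize(p["frame"][v:v+60,u:u+40],(400,600),interpolation=cv2.INTER_CUBIC) for p,u,v in((T,255,165),(S,240,175))]),cv2.COLOR_RGB2BGR))
E
```

```text
[ 0.4247 -0.0145  0.0665] [-0.0004 -0.1336  0.991   0.0004] 15.6 6.249494963558391 [-0.5215  0.4931 -2.0645]
pliers_jaws [(0.52, array([275., 209.])), (0.74, array([257.2, 206.1]))] [0.5228 0.0104 0.0648]
fixed_lug [(0.8, array([272.1, 207.7]))] 
swing_lug [(0.65, array([267.3, 193.5])), (0.5, array([266.4, 201.5]))] [0.5659 0.0337 0.0588]
[274.5636 207.3362] [256.3854 207.2892]
```

View pics/c8.png

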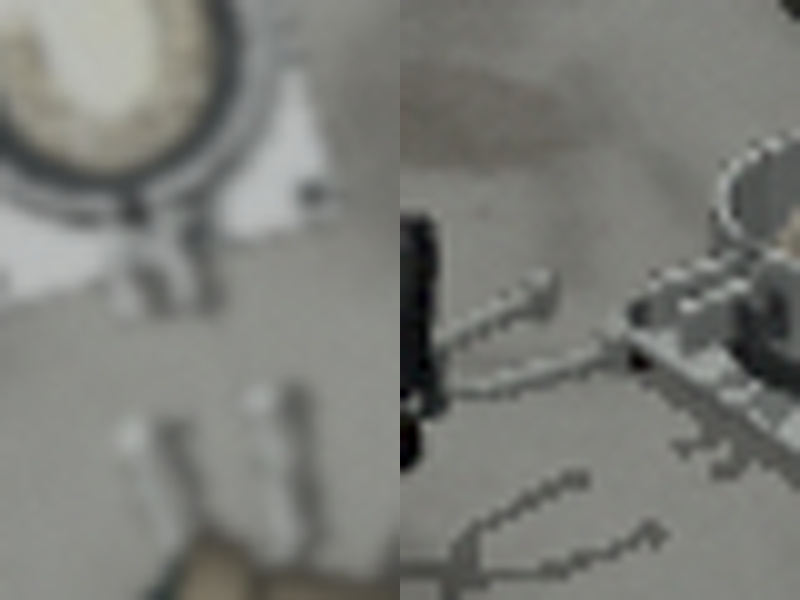

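The noses (top px (268,208), (281,205)) are about level and centred within ~1 mm on the lugs (ends at (268,195), (274,195)), about 41 mm short of the working spot and ~13 mm too high. Lowering, then going forward.

Call:
{"api": "apply_moves", "payload": {
  "deltas": [60,0,0.5,4,0,60,0,0.5,9,0,60,0,0.5,12,0,60,0,0.5,13,0,60,-4,0.5,13,0,60,-10,0.5,13,0,60,-16,0.5,13,0,60,-21,0.5,13,0,60,-25,0.5,13,0,60,-28,0.5,13,0,60,-28,0.5,13,0]
}}

```text
clock: 16.92
position: [0.4529, -0.0061, 0.0539]
ee_rot: [0.001, -0.135, 0.991, -0.0]
contact_force: [-0.4, -0.0, -1.7]
width: 0.0602
gripper_force: 6.3
```

Call:
{"api": "apply_moves", "payload": {
  "deltas": [60,-2,0,0,0,60,-4,0,0,0,60,-6,0,0,0,60,-8,0,0,0,60,-10,0,0,0,60,-12,0,0,0,60,-13,0,0,0,60,-13,0,0,0]
}}

```text
clock: 17.58
position: [0.4647, -0.0028, 0.0538]
ee_rot: [0.0, -0.134, 0.991, 0.0]
contact_force: [0.1, 0.4, -1.4]
width: 0.0599
gripper_force: 6.3
```

```bash
python3 - <<'E'
from seg import *
np.set_printoptions(precision=4,suppress=True)
s=get_state();print(s["position"],s["ee_rot"],s["clock"],s["gripper_force"],s["contact_force"],s["moment"])
T=get_image("top");S=get_image("side");save(T,"top9");save(S,"side9")
cv2.imwrite("pics/c9.png",cv2.cvtColor(np.hstack([cv2.resize(p["frame"][v:v+45,u:u+30],(400,600),interpolation=cv2.INTER_CUBIC) for p,u,v in((T,256,172),(S,250,185))]),cv2.COLOR_RGB2BGR))
E
```

```text
[ 0.4647 -0.0028  0.0538] [ 0.0002 -0.1344  0.9909  0.    ] 17.5833 6.25262469984591 [ 0.133   0.4007 -1.3704] [ 0.0173 -0.0117  0.0359]
```

View pics/c9.png

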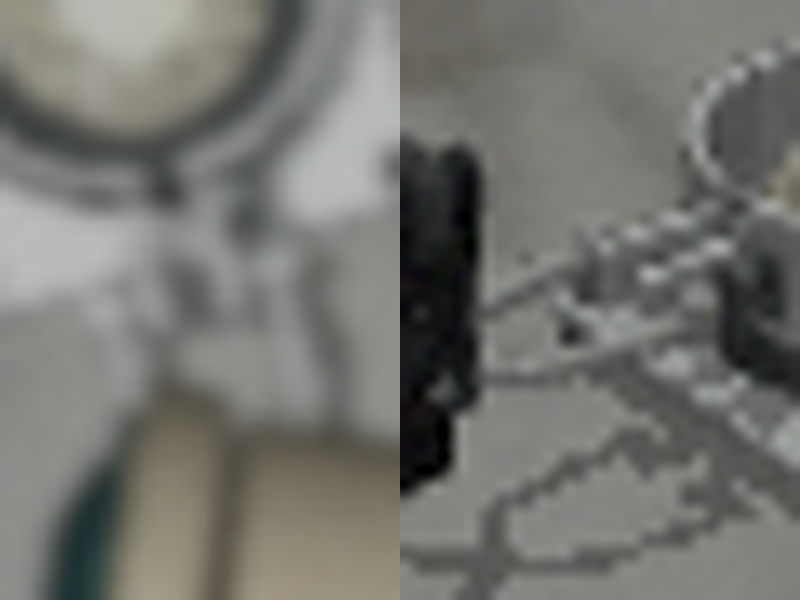

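The noses straddle both lugs (top: noses near px (264.6,194), (277.4,191.5)) without contact force. I'll close gently and watch the lateral force.

Call:
{"api": "apply_moves", "payload": {
  "deltas": [59,0,0,-0.2,0,58,0,0,-0.4,0,57,0,0,-0.6,0,56,0,0,-0.8,0,56,0,0,-0.8,0],
  "squeeze": 20
}}

```text
clock: 18.1
position: [0.4644, -0.0028, 0.0547]
ee_rot: [0.0, -0.134, 0.991, 0.0]
contact_force: [-0.3, 0.3, -1.7]
width: 0.0562
gripper_force: 6.9
```

```bash
cat > st.py <<'E'
from h import *
s=get_state();M=rot(s["ee_rot"]);print("tool F",(M.T@s["contact_force"]).round(1),"M",(M.T@s["moment"]).round(3),"pos",s["position"].round(4),s["width"].round(4),round(s["gripper_force"],1))
E
python3 st.py
```

```text
Traceback (most recent call last):
  File "st.py", line 2, in <module>
    s=get_state();M=rot(s["ee_rot"]);print("tool F",(M.T@s["contact_force"]).round(1),"M",(M.T@s["moment"]).round(3),"pos",s["position"].round(4),s["width"].round(4),round(s["gripper_force"],1))
                                                                                                                                                  ^^^^^^^^^^^^^^^^
AttributeError: 'float' object has no attribute 'round'
```

Call:
{"api": "apply_moves", "payload": {
  "deltas": [55.5,0,0,-0.1,0,55,0,0,-0.2,0,54.5,0,0,-0.3,0,54,0,0,-0.4,0,54,0,0,-0.4,0]
}}

```text
clock: 18.52
position: [0.4643, -0.0027, 0.055]
ee_rot: [-0.0, -0.134, 0.991, 0.0]
contact_force: [0.7, 0.4, -3.2]
width: 0.0543
gripper_force: 7.5
```

Call:
{"api": "apply_moves", "payload": {
  "deltas": [53.5,0,0,-0.1,0,53,0,0,-0.2,0,52.5,0,0,-0.3,0,52,0,0,-0.4,0,52,0,0,-0.4,0]
}}

```text
clock: 18.93
position: [0.4645, -0.0028, 0.0554]
ee_rot: [0.0, -0.134, 0.991, -0.0]
contact_force: [0.6, 0.3, -2.0]
width: 0.0524
gripper_force: 8.1
```

Call:
{"api": "apply_moves", "payload": {
  "deltas": [51.5,0,0,-0.1,0,51,0,0,-0.2,0,50.5,0,0,-0.3,0,50.5,0,0,-0.3,0]
}}

```text
clock: 19.27
position: [0.4642, -0.0031, 0.0557]
ee_rot: [-0.0, -0.134, 0.991, -0.0]
contact_force: [-0.8, -2.3, -2.5]
width: 0.0507
gripper_force: 14.6
```

Call:
{"api": "apply_moves", "payload": {
  "deltas": [50,0,0,-0.1,0,49.5,0,0,-0.2,0,49.5,0,0,-0.2,0]
}}

```text
clock: 19.52
position: [0.4641, -0.0032, 0.0558]
ee_rot: [-0.0, -0.134, 0.991, -0.0]
contact_force: [-0.6, -4.0, -3.3]
width: 0.05
gripper_force: 21.2
```

Call:
{"api": "apply_moves", "payload": {
  "deltas": [49.5,0,-0.5,0,0,49.5,0,-1,0,0,49,0,-1,-0.1,0,49,0,-1,-0.1,0],
  "squeeze": 22
}}

```text
clock: 19.85
position: [0.464, -0.0036, 0.0558]
ee_rot: [-0.001, -0.134, 0.991, 0.0]
contact_force: [-1.9, -3.3, -1.7]
width: 0.0494
gripper_force: 23.2
```

Call:
{"api": "apply_moves", "payload": {
  "deltas": [49,0,-0.5,0,0,48.5,0,-1,-0.1,0,48,0,-1.3,-0.2,0,48,0,-1.3,-0.2,0],
  "squeeze": 24
}}

```text
clock: 20.18
position: [0.4641, -0.0043, 0.0559]
ee_rot: [-0.001, -0.135, 0.991, 0.001]
contact_force: [-3.5, 1.8, -1.4]
width: 0.0489
gripper_force: 25.2
```

Call:
{"api": "apply_moves", "payload": {
  "deltas": [48.5,0,-0.1,-0.1,0,48,0,-0.3,-0.2,0,47.5,0,-0.5,-0.2,0,47,0,-0.7,-0.2,0,47,0,-0.7,-0.2,0],
  "squeeze": 26
}}

```text
clock: 20.6
position: [0.4663, -0.006, 0.0567]
ee_rot: [0.001, -0.134, 0.991, -0.0]
contact_force: [-2.1, -0.2, -1.6]
width: 0.0471
gripper_force: 12.6
```

Call:
{"api": "apply_moves", "payload": {
  "deltas": [46.5,0,-0.3,-0.1,0,46,0,-0.6,-0.2,0,45.5,0,-0.9,-0.3,0,45.5,0,-0.9,-0.3,0],
  "squeeze": 24
}}

```text
clock: 20.93
position: [0.466, -0.0068, 0.0569]
ee_rot: [0.001, -0.134, 0.991, -0.0]
contact_force: [-1.7, -1.2, -1.5]
width: 0.0459
gripper_force: 13.8
```

Call:
{"api": "apply_moves", "payload": {
  "deltas": [45,0,-0.3,-0.1,0,44.5,0,-0.5,-0.1,0,44,0,-0.7,-0.2,0,44,0,-0.7,-0.2,0],
  "squeeze": 22
}}

```text
clock: 21.27
position: [0.4656, -0.0073, 0.0569]
ee_rot: [0.0, -0.134, 0.991, 0.0]
contact_force: [-2.3, -1.3, -2.7]
width: 0.0446
gripper_force: 16.0
```

Call:
{"api": "apply_moves", "payload": {
  "deltas": [43.5,0,0,0,0,43,0,0,0,0,43,0,0,0,0],
  "squeeze": 22
}}

```text
clock: 21.52
position: [0.4655, -0.0072, 0.0569]
ee_rot: [-0.0, -0.134, 0.991, 0.0]
contact_force: [-2.9, -2.3, -1.5]
width: 0.0431
gripper_force: 22.7
```

Force fell from 25 N to 12.6 N at 47 mm (the snap), then rose firmly below ~45 mm, which matches a shut ring. Opening the jaws and backing off.

Call:
{"api": "apply_moves", "payload": {
  "deltas": [45,0,0,0.3,0,48,0,0,0.8,0,51,0,0,1.4,0,54,0,0,2,0,57,0,0,2.5,0,60,0,0,2.8,0,60,0,0,2.8,0],
  "squeeze": 20
}}

```text
clock: 22.1
position: [0.4657, -0.0072, 0.054]
ee_rot: [0.0, -0.134, 0.991, 0.0]
contact_force: [-0.1, -0.4, -2.8]
width: 0.0602
gripper_force: 6.3
```

Call:
{"api": "apply_moves", "payload": {
  "deltas": [60,2,0,0,0,60,5,0,0,0,60,9,0,0,0,60,14,0,0,0,60,20,0,0,0,60,27,0,0,0,60,34,0,0,0,60,40,0,0,0,60,44,0,0,0,60,44,0,0,0]
}}

```text
clock: 22.93
position: [0.4218, -0.019, 0.0541]
ee_rot: [-0.001, -0.134, 0.991, 0.0]
contact_force: [-0.8, -0.5, -1.8]
width: 0.0598
gripper_force: 6.3
```

```bash
python3 - <<'E'
from seg import *
np.set_printoptions(precision=4,suppress=True)
s=get_state();print(s["position"],s["ee_rot"],s["clock"],s["gripper_force"],s["contact_force"],s["moment"])
T=get_image("top");S=get_image("side");save(T,"top10");save(S,"side10")
for q in("pliers_jaws","fixed_lug","swing_lug"):
    a=[place_of(q,p) for p in(T,S)]
    print(q,[(r["score"],np.array(r["point"])) for l in a for r in l[:1]], tri([T,S],[l[0]["point"] for l in a]) if all(a) else "")
A,B=cv2.imread("pics/top8.png"),cv2.imread("pics/top10.png");C,D=cv2.imread("pics/side8.png"),cv2.imread("pics/side10.png")
f=lambda p,u,v:cv2.resize(p[v:v+50,u:u+60],(400,300),interpolation=cv2.INTER_CUBIC) if False else cv2.resize(p[v:v+45,u:u+60],(400,300),interpolation=cv2.INTER_CUBIC)
cv2.imwrite("pics/c10.png",np.vstack([np.hstack([f(A,240,172),f(B,240,172)]),np.hstack([f(C,245,185),f(D,245,185)])]))
# grey profile across lugs
for im in(A,B):
    print([int(im[r,262:282].mean(1)[k]) for r in(192,193) for k in range(20)])
E
```

```text
[ 0.4218 -0.019   0.0541] [-0.0006 -0.1341  0.991   0.0002] 22.9333 6.264538331888616 [-0.7573 -0.5233 -1.7879] [-0.0266  0.0146  0.0038]
pliers_jaws [(0.47, array([274.6, 211. ])), (0.83, array([253.5, 212.3]))] [0.5148 0.0119 0.0444]
fixed_lug [(0.44, array([269.5, 191.5])), (0.82, array([272.2, 203.7]))] [0.5769 0.0254 0.0522]
swing_lug [(0.5, array([275.5, 193.5])), (0.6, array([267. , 206.3]))] [0.5624 0.0105 0.056 ]
[178, 172, 160, 150, 147, 136, 114, 101, 103, 120, 143, 142, 118, 103, 111, 126, 135, 140, 139, 140, 163, 150, 136, 134, 145, 145, 124, 102, 96, 109, 135, 141, 124, 100, 104, 119, 133, 139, 141, 141]
[178, 173, 167, 163, 157, 142, 131, 134, 144, 150, 149, 134, 109, 98, 110, 126, 136, 140, 141, 141, 163, 152, 141, 141, 140, 135, 129, 130, 141, 144, 143, 134, 111, 97, 103, 119, 133, 140, 141, 140]
```

View pics/c10.png

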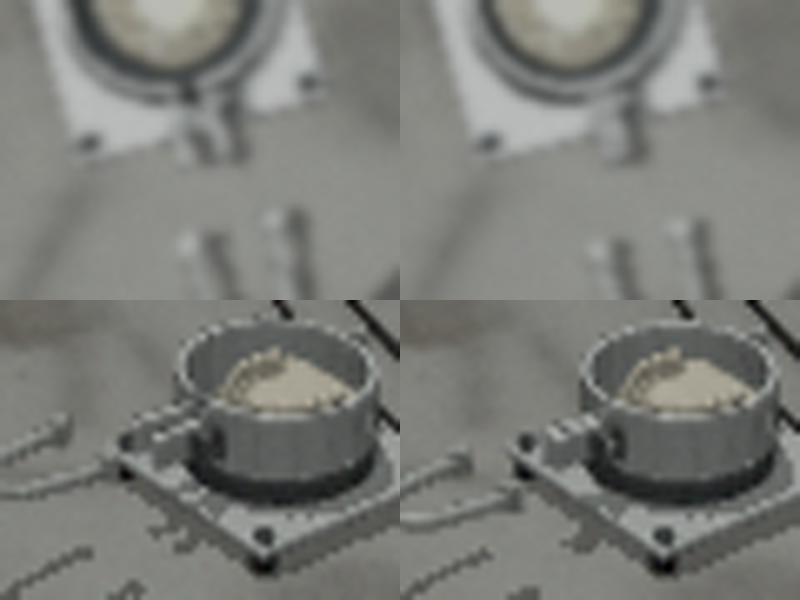

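The ring is shut: in the right-hand pictures the two lugs are together (top, around px (271,192)) and the gap in the ring has gone. Now carrying the pliers back.

Call:
{"api": "apply_moves", "payload": {
  "deltas": [60,0,0,-8,0,60,0,0,-22,0,60,-2,5,-33,0,60,-9,25,-35,1,60,-18,53,-35,3,60,-28,83,-35,5,60,-38,113,-35,7,60,-48,143,-35,9,60,-58,173,-35,11,60,-67,203,-35,12.4,60,-76,230,-35,12.4,60,-82,249,-35,12.4]
}}

```text
clock: 24.33
position: [0.4362, 0.2457, 0.0898]
ee_rot: [0.001, -0.027, 1.0, 0.001]
contact_force: [0.0, -0.7, -2.0]
width: 0.06
gripper_force: 6.3
```

Call:
{"api": "apply_moves", "payload": {
  "deltas": [60,0,0,0,0,60,0,0,0,0]
}}

```text
clock: 24.5
position: [0.4359, 0.2439, 0.0894]
ee_rot: [0.0, -0.028, 1.0, -0.0]
contact_force: [-0.7, -0.3, -1.7]
width: 0.0603
gripper_force: 6.3
```

Call:
{"api": "apply_moves", "payload": {
  "deltas": [60,0.5,4,0,0,60,1,8.5,6,0,60,1,8.5,20,0,60,1,8.5,35,0,60,1,8.5,48,0,60,1,8.5,58,0,60,1,8.5,65,0,60,1,8.5,70,0,60,1,8.5,72,0,60,1,8.5,73,0,60,1,8.5,73,0]
}}

```text
clock: 25.42
position: [0.4348, 0.2513, 0.0163]
ee_rot: [0.0, -0.026, 1.0, 0.0]
contact_force: [-0.4, -0.1, -1.7]
width: 0.0602
gripper_force: 6.3
```

Call:
{"api": "apply_moves", "payload": {
  "deltas": [60,0,0,0.5,0,60,0,0,1,0,60,0,0,1,0]
}}

```text
clock: 25.67
position: [0.4347, 0.2515, 0.0154]
ee_rot: [0.0, -0.027, 1.0, 0.0]
contact_force: [1.2, 0.2, -2.3]
width: 0.0601
gripper_force: 6.3
```

Still carrying the weight, so I'll lower in fine steps until it rests.

Call:
{"api": "apply_moves", "payload": {
  "deltas": [60,0,0,0.5,0,60,0,0,1,0,60,0,0,1,0]
}}

```text
clock: 25.92
position: [0.4346, 0.2515, 0.0144]
ee_rot: [0.0, -0.027, 1.0, 0.0]
contact_force: [-0.6, -0.5, 0.4]
width: 0.0601
gripper_force: 6.4
```

Call:
{"api": "apply_moves", "payload": {
  "deltas": [60,0,0,0.5,0,60,0,0,1,0,60,0,0,1,0]
}}

```text
clock: 26.17
position: [0.4348, 0.2515, 0.0141]
ee_rot: [0.0, -0.027, 1.0, 0.0]
contact_force: [-0.9, -0.9, 6.9]
width: 0.0601
gripper_force: 6.3
```

Call:
{"api": "apply_moves", "payload": {
  "deltas": [62,0,0,0,0,64,0,0,0,0,67,0,0,0,0,72,0,0,0,0,80,0,0,0,0,85,0,0,0,0,85,0,0,-15,0,85,0,0,-45,0,85,0,0,-85,0,85,0,0,-125,0,85,0,0,-165,0,85,0,0,-165,0]
}}

```text
clock: 27.17
position: [0.4391, 0.2533, 0.1859]
ee_rot: [0.007, -0.027, 1.0, 0.003]
contact_force: [1.9, -0.8, 0.3]
width: 0.0856
gripper_force: 0.0
```

Call:
{"api": "apply_moves", "payload": {
  "deltas": [85,20,-30,0,0,85,40,-65,0,0,85,60,-105,0,0,85,80,-145,0,0,85,100,-185,0,0,85,120,-225,0,0,85,120,-250,0,0,85,120,-250,0,0]
}}

```text
clock: 27.83
position: [0.3269, -0.0103, 0.1782]
ee_rot: [0.0, -0.022, 1.0, -0.002]
contact_force: [0.2, -0.5, 0.7]
width: 0.0851
gripper_force: 0.0
```

```bash
python3 - <<'E'
from seg import *
np.set_printoptions(precision=4,suppress=True)
s=get_state();print(s["position"],s["clock"],s["contact_force"])
T=get_image("top");S=get_image("side");save(T,"top11");save(S,"side11")
c=[]
for n,p,box in(("top",T,(175,222,220,262)),("side",S,(185,178,226,206))):
    for r in grips(p,box): print(n,r[0],r[3],onz(p,r[0],.016),onz(p,r[1],.016),onz(p,r[2],.016))
for q in("pliers_jaws","pliers_grip","pencil","ring_small","flask"):
    print(q,[(r["score"],np.array(r["point"])) for p in(T,S) for r in place_of(q,p)[:1]])
A,B=cv2.imread("pics/top0.png",0).astype(float),cv2.imread("pics/top11.png",0).astype(float)
w=A[196:256,176:214].astype(np.float32);r=cv2.matchTemplate(B[186:266,166:224].astype(np.float32),w,cv2.TM_CCOEFF_NORMED)
print("shift of template",np.array(cv2.minMaxLoc(r)[3])-10,r.max())
for n,(u0,v0,u1,v1) in dict(pencil=(250,238,290,268),noses=(182,198,206,224),grips=(178,226,212,258)).items():
    print(n,np.abs(A-B)[v0:v1,u0:u1].mean(),np.abs(A-B)[v0:v1,u0:u1].max())
E
```

```text
[ 0.3269 -0.0103  0.1782] 27.8333 [ 0.2297 -0.4771  0.7194]
top [187.4861 241.3279] 5.0322456 [0.4262 0.2742 0.016 ] [0.4625 0.271  0.016 ] [0.3885 0.2773 0.016 ]
top [204.2353 240.2071] 4.7342887 [0.4293 0.2238 0.016 ] [0.4662 0.2306 0.016 ] [0.3923 0.2166 0.016 ]
side [202.0599 189.51  ] 22.4256 [0.4181 0.2624 0.016 ] [0.3679 0.3442 0.016 ] [0.4564 0.1798 0.016 ]
side [190.1756 187.6875] 0.25 [0.3831 0.2913 0.016 ] [0.384  0.2949 0.016 ] [0.3823 0.2877 0.016 ]
pliers_jaws [(0.64, array([264.4, 253.5])), (0.69, array([234.8, 182.2]))]
pliers_grip [(0.71, array([194.4, 238.4])), (0.57, array([205.5, 189.1]))]
pencil [(0.72, array([191.7, 205.9])), (0.5, array([212.3, 231.2]))]
ring_small [(0.58, array([327.2, 255.7])), (0.52, array([231.7, 264.1]))]
flask [(0.86, array([136.8, 248.1])), (0.54, array([187.9, 172.8]))]
shift of template [1 0] 0.9928255
pencil 4.898333333333333 61.0
noses 5.1618589743589745 30.0
grips 12.651654411764707 56.0
```

```bash
python3 -c "
from rig import *
print(sign_off())"
```

```text
the job is handed in; nothing more can be done
None
```

The ring's snap fastener clicked shut with the grip held to about 26 N, and the pliers lie flat again about 3 mm from where they started. It took three tries to grasp them (once after setting them down on free bench); the pencil and flask showed no movement in the pictures, I didn't re-check every other loose thing, and the job was handed in at about 28 s.

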